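# Roll the bare pipe offcut up the tacking ramp to its stop

### The arm

A 6-joint arm with a two-finger parallel gripper is mounted at the origin on the work surface. World frame = base frame: x ahead of the robot, y to its left, z up, the work surface at z = 0. Lengths are in m, angles in rad, forces in N, time in s.
With the tool pointing down it reaches from about 0.3 to 0.775 m from the base axis. Payload 14.6 kg.
Tool frame: the origin (TCP) lies midway between the tips of the shut fingers; the grasp point (between the pads) lies 19 mm behind it (ctrl.pinch_z is the distance from the TCP to the grasp point, in m); z points along the fingers, y is the line along which they close (so a half turn about z gives the same grasp; the last joint's range is limited). The gripper opens to 85 mm and grips with 20 to 120 N. Pads are 22 mm wide; open, the fingers measure 114 mm over their backs; the gripper's body (76 mm by 85 mm) begins 54 mm behind the grasp point. The pads swing forward as they close: fully open they stand 13 mm farther back than shut.
Start: joints at [1.084, 0.3, 1.521, -0, 1.321, -0.067], TCP at [0.224, 0.502, 0.231] pointing down, gripper open.
Joint ranges: [-3.03, 3.03], [-0.79, 2.21], [0.23, 2.52], [-1.04, 4.18], [0, 3.07], [-2.55, 2.55]. Speed limits (rad/s): [2.22, 2.22, 2.57, 3.14, 3.14, 3.14].

### API

Orientations are given as a 3x3 rotation matrix whose columns are the frame's x, y, z axes.
In Python, from bench import sense, eyes, sign_off, ctrl gives the robot as it stands.
- The arm moves only by the tool carry_out, never from a script. Its argument "motion" is a list that holds one entry, the list of rows, each a list of 7 numbers: the shift along the world's x, y, z each as a share of 0.15 m, from -1 to 1, then the turn, a rotation vector about the world's x, y, z each as a share of 2 rad, from -1 to 1, then the gripper's target within -1 to 1 (shut at 1, half-way at 0, fully open at -1). In form: [[[dx, dy, dz, rx, ry, rz, fingers], ...]]. A call has 1 to 20 rows; each row is the pose to reach, as a shift and turn from the pose commanded when the call began; what a row does not reach only later rows make up. A row lasts 1/10 s, in which the tool goes at most 50 mm and 8.59 degrees, less where a joint would pass 70% of its speed; a pose out of reach is approached as far as the arm can. A call with a number of a shift or a turn outside -1 to 1 is refused whole. A call with a gripper value outside its range is refused whole. The fingers move at their own pace and stop on an object; "grip_force" is the grip in N (left out, the last holds). Time passes only in rows, so rows that repeat a pose let the fingers close. It gives the time, the measured TCP pose, the force, the opening and the grip force at its end, in the units of the state.
- sense(): the state, without advancing time (a new reading comes with each control period).
- eyes.snapshot(name): name is "side" or "top"; returns a dict with "frame" (480x640x3 uint8, red, green, blue), "z_map" (480x640 float32, m along the optical axis (not along the pixel's ray), 0 where there is no reading), "mtx" (3x3 intrinsics, pixels), "k1" (the pictures are not rectified: a ray, as slopes to the right and down, at radius r is drawn at 1 + k1 r^2 times it, then the intrinsics apply), "R" (3x3) and "t" (3): a world point X has camera coordinates R X + t. Camera axes: x right, y down, z forward; pixel columns grow to the right and rows downward; lengths in m; the calibration is good to about 2 mm. A picture is of the moment at which its call begins.
- sign_off(): hands the job in; it is judged then, once.
Trained networks look in a picture, given as the dict that the camera call returned (one of the last four; its "shot" number tells which), for a name from the list of things; names that differ only in an ending like _2 or _b are one class to them, and where a whole thing is asked for, a point or a joint stands for the part that bears it (a point fixed in the world has none). Each returns a list of dicts, best first, with "score" (0 to 1); they miss things now and then, are a little off and sometimes report something else, mostly with a low value. They report only what shows in the picture. A call takes as long as a camera call. They do not tell look-alikes from the thing itself.
- eyes.trace(query, picture): "region" (480x640 bool, what is visible of it).
- eyes.tip_of(query, picture): "at" ([x, y, z] in m, in world coordinates, good to about 4 mm: a listed point, or the origin of a listed thing).
The state is a dict: "clock": time; "joint_pos": joint angles; "joint_vel": joint speeds; "tau": joint torques, N m; "tool_pos": TCP position; "eef_rot": TCP orientation; "ft_force": force on the tool from outside, world axes, zero at the start; "torque": the same for the moment, N m; "opening": finger opening in m; "gripper_force": force on a finger pad.
Only numpy, scipy, OpenCV 4.12 (cv2) and the standard library are available. Lean on these libraries where they do the work, as an engineer would, in place of code of your own. Each camera call takes 0.05 s, during which the arm holds its last target. There are 200 camera calls.

### The job

The short pipe offcuts have rolled down to the foot of the two-lane tacking ramp. With the fingertips, push the bare steel offcut steadily up its own lane and over the crest, so that it settles in the dip against the yellow head stop and cannot roll back, then take the hand away. Roll it only, do not pick it up or flick it, and leave the red-painted offcut at the foot and everything else on the bench where it is.

Things in the scene. Friction and masses are not known exactly. Their poses are not given: they have to be found in the camera images.
- bed: Rising part of the ramp, fixed: two blue steel U-channels side by side, climbing at 10 degrees. Origin on the floor surface between the two lanes, 62 mm above the bench. x points up the slope along the floor, y level across the lanes, z square to the floor. It runs from x = -131 mm to the crest at x = 50 mm. Lane centres at y = +40 and -40 mm; each 70 mm wide inside; walls 18 mm high, 3 mm thick.
- head: Head part of the ramp, fixed, joined to the bed: the same two lanes (centres y = +40 and -40 mm, walls 18 mm high) dip at 14 degrees from the crest to the head stop. Origin on the floor at the crest, between the lanes (x = 50, y = 0, z = 0 mm in the bed's frame). x points down the dip along the floor to the stop, y level across the lanes as the bed's, z square to this floor.
- stop (a point): Face of the yellow head stop, a plate across both lanes, 6 mm thick, 50 mm high above the floor. Point: x = 75, y = 0 (midway between the lanes), z = 24 mm in the head's frame.
- foot (a point): Steel foot bar across both lanes, from x = -131 to -125 mm in the bed's frame, standing 12 mm above the floor; the ramp's low end is open above and behind it. Point: top of its uphill edge, x = -125, y = 0, z = 12 mm.
- pipe_center (a point): Centre of the bare steel pipe offcut, loose, 0.2 to 0.4 kg, 48 mm diameter, 62 mm long, lying across its lane. Starts at the foot of either lane against the foot bar, centre at x = -104, z = 24 mm in the bed's frame. Let go before the crest it rolls back down; past the crest it rolls on to the stop (unless askew) and stays, centre at x = 51, z = 24 mm in the head's frame.
- redpipe_center (a point): Centre of the red-painted pipe offcut, same size, at the foot of the other lane. It stays there.
- magnet: Red welding magnet, 84 x 18 mm, 60 mm high, loose, standing beside the ramp about 130 mm from its middle line on the +y side of the bed. Origin under its centre. Bystander.
- squaretube: Offcut of black 40 x 40 mm square tube standing on end, 85 mm high, loose, beside the ramp about 130 mm from its middle line on the -y side of the bed. Origin under its centre. Bystander.
- hammer: Chipping hammer lying on the bench, 220 mm long, 30 mm high. Origin on the bench under the middle of its handle. Bystander.
- wirebrush: Wire brush with a wooden handle lying bristles down, 265 mm long, 38 mm high. Origin on the bench under its middle. Bystander.
- spraycan: Blue spray can standing upright, 60 mm in diameter, 160 mm high. Origin under its centre. Bystander.
- angle: Offcut of 40 x 40 mm steel angle, 110 mm long, lying on one leg. Origin on the bench at its corner edge, half-way along. Bystander.
Things that resemble listed ones, but are neither listed nor needed, are in the scene too. Of the things shaped like the part that bears pipe_center, the bare steel one is meant.

How it is judged:
By the outcome, as a careful person would: the job done as asked, in the order asked, and still so for the second after the job is handed in, with the robot touching nothing.
It also fails if it takes over 48 s, if anything falls off the work surface, if the arm or the gripper's body presses on something with over 40 N, if the wrist force passes 120 N, or if a joint passes its speed limit or range.

## Working session

There is one attempt and no reset: what is moved stays moved. The work goes in short steps, Python scripts to look and compute and a tool call to move; the robot and the scene stay as the last step left them, time stands still between calls to the robot, and variables do not carry over. Pictures are saved under pics/ and viewed, at most 10 in all, crops included, and the job is handed in when it is done.

Besides the shell and the picture viewer there is one more tool, called after "Request:" as name(argument=value, ...), one argument or row to a line, values as JSON. carry_out: Moves the arm, as the interface text tells. Shift numbers are shares of 0.15 m and turn numbers shares of 2 rad, none past 1 either way. Its arguments: {"type":"object","properties":{"motion":{"type":"array","items":{"type":"array","items":{"type":"array","items":{"type":"number"}}}},"grip_force":{"type":"number"}},"required":["motion"]}

```bash
mkdir -p pics
cat > h.py <<'E'
import numpy as np, cv2
from bench import sense, eyes, sign_off, ctrl
def cloud(p):
    z=p["z_map"];K=p["mtx"];v,u=np.mgrid[:480,:640]
    n=cv2.undistortPoints(np.stack([u,v],-1).reshape(-1,1,2).astype(float),K,np.array([p["k1"],0,0,0.])).reshape(480,640,2)
    c=np.dstack([n[...,0]*z,n[...,1]*z,z])
    return (c-p["t"])@p["R"]
E
python3 - <<'E'
from h import *
for n in("top","side"):
    p=eyes.snapshot(n);cv2.imwrite(f"pics/{n}0.png",p["frame"][...,::-1])
    np.savez(f"{n}0.npz",**{k:p[k] for k in("frame","z_map","mtx","k1","R","t")})
    for q in("bed","head","stop","foot","pipe_center","redpipe_center","magnet","squaretube","hammer","spraycan","wirebrush","angle"):
        print(n,q,[(np.round(d["at"],4).tolist(),round(d["score"],2)) for d in eyes.tip_of(q,p)][:3])
print(sense())
E
```

```text
top bed []
top head [([0.5691, 0.0933, 0.0732], 0.61)]
top stop [([0.5519, 0.1696, 0.0774], 0.92), ([0.4467, -0.3814, -0.0012], 0.15)]
top foot [([0.6038, -0.0844, 0.0596], 0.86), ([0.4248, 0.4311, 0.0033], 0.53)]
top pipe_center [([0.6408, -0.0545, 0.0701], 0.93), ([0.5675, 0.0904, 0.0752], 0.75), ([0.647, -0.2077, 0.0264], 0.56)]
top redpipe_center [([0.5627, -0.073, 0.0657], 0.66)]
top magnet [([0.4433, 0.0636, 0.0008], 0.56)]
top squaretube [([0.7139, 0.0508, -0.0001], 0.54)]
top hammer [([0.4243, 0.4296, 0.0021], 0.84), ([0.7101, 0.055, -0.0002], 0.54)]
top spraycan [([0.6235, -0.4404, -0.0007], 0.56), ([0.582, 0.0409, 0.0619], 0.38)]
top wirebrush [([0.695, 0.3747, -0.003], 0.69)]
top angle [([0.4496, -0.3794, -0.0002], 0.6)]
side bed [([0.5757, 0.0411, 0.0631], 0.72)]
side head [([0.5674, 0.092, 0.0731], 0.71), ([0.7093, 0.0492, -0.0018], 0.68), ([0.645, -0.0571, 0.0644], 0.21)]
side stop [([0.5521, 0.1658, 0.0746], 0.81)]
side foot [([0.6093, -0.0778, 0.0525], 0.82), ([0.6265, -0.4418, -0.0006], 0.72)]
side pipe_center [([0.6451, -0.2119, 0.0223], 0.74), ([0.6459, -0.0537, 0.
[... 521 characters left out ...]
00, -6.66304523e-02]), 'joint_vel': array([ 1.15580110e-03, -6.54983842e-04,  1.27556547e-04, -1.29225431e-03,
       -8.62093541e-05, -6.43376921e-04]), 'tau': array([-2.61747027e-04, -5.43341839e+01, -3.61974657e+01,  1.66070157e-05,
        6.00580661e-04, -3.97888152e-05]), 'tool_pos': array([0.22417072, 0.50223938, 0.23129277]), 'eef_rot': array([[-9.13180551e-01,  4.07555249e-01,  5.72431070e-06],
       [ 4.07555249e-01,  9.13180551e-01,  1.88375003e-05],
       [ 2.44999292e-06,  1.95350118e-05, -1.00000000e+00]]), 'ft_force': array([-0.49196577,  0.04057535, -0.15076555]), 'torque': array([-0.01333752,  0.00964069, -0.0219777 ]), 'gripper_force': 0.0, 'opening': 0.08542938561098921}
```

View pics/top0.png

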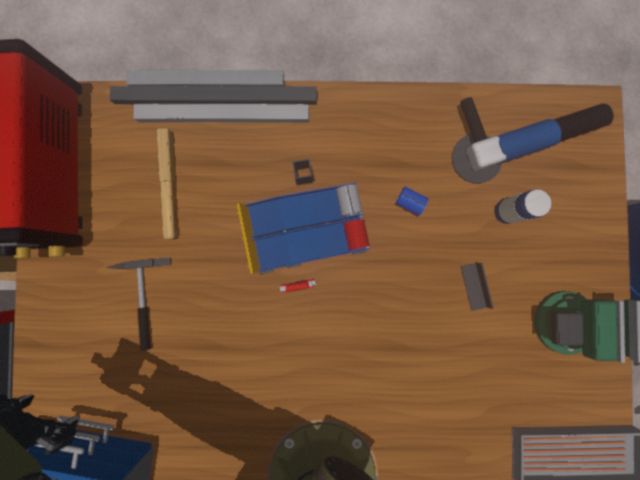

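View pics/side0.png

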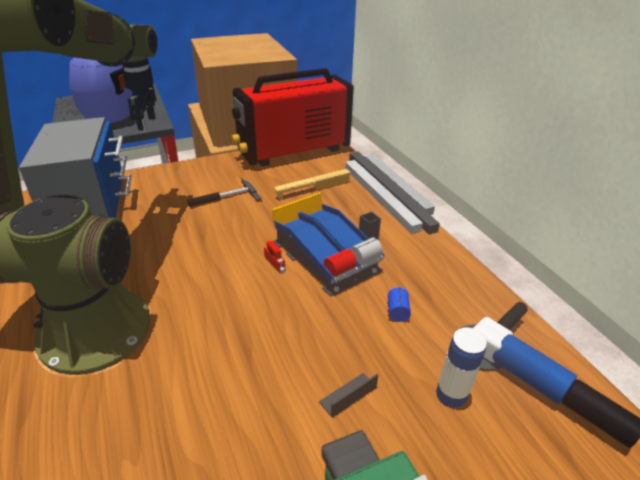

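The top view shows the ramp climbing to the left, towards world +y. The bare pipe is at px (348,200) in the far lane and the red one at (356,235). The yellow stop is at (248,237). A loose blue look-alike lies at (412,201). I'll refine the ramp pose from depth.

Run:
```python
from h import *
from scipy.optimize import least_squares
for n in("top","side"):
    p=dict(np.load(n+"0.npz"));X=cloud(p);f=p["frame"];hsv=cv2.cvtColor(f,cv2.COLOR_RGB2HSV)
    H,S,V=[hsv[...,i].astype(int) for i in range(3)]
    reg=(X[...,0]>.47)&(X[...,0]<.69)&(X[...,1]>-.12)&(X[...,1]<.2)&(X[...,2]>.03)&(p["z_map"]>0)
    Y=X[reg&(H>18)&(H<33)&(S>150)]; B=X[reg&(H>100)&(H<125)&(S>120)]
    vx,vy,x0,y0=cv2.fitLine(Y[:,:2].astype(np.float32),cv2.DIST_HUBER,0,.01,.01).ravel()
    print(n,"yellow n",len(Y),"dir",vx,vy,"c",x0,y0,"zmax",np.percentile(Y[:,2],98),"median",np.median(Y,0))
    # fit bed frame (ox,oy,yaw,z) on blue floor: 2-plane profile, lane extents
    a=np.arctan2(-vx*np.sign(vy if 0 else 1),vy) 
    d=np.array([-vy,vx]) if vx>0 else np.array([vy,-vx])
    if d[1]<0:d=-d
    l=np.array([-d[1],d[0]]); o=np.array([.5757,.0411])
    s=(B[:,:2]-o)@d; w=(B[:,:2]-o)@l
    for lo in np.arange(-.12,.12,.02):
        k=(abs(s-lo)<.006); 
        if k.sum()>8: print(round(lo,2),"z25/50",np.round(np.percentile(B[k,2],[25,50,95]),4),"w",np.round(np.percentile(w[k],[2,98]),3))
    reg2=(np.hypot(X[...,0]-.643,X[...,1]+.055)<.06)&(X[...,2]>.05)&(S<70)&(V>90)
    P=X[reg2]; print("pipe n",len(P),"med",np.median(P,0),"zmax",np.percentile(P[:,2],97),"s",np.percentile((P[:,:2]-o)@d,[2,50,98]),"w",np.percentile((P[:,:2]-o)@l,[2,50,98]))
    R=X[reg&((H<6)|(H>174))&(S>150)]
    print("red n",len(R),"s",np.percentile((R[:,:2]-o)@d,[2,50,98]),"w",np.percentile((R[:,:2]-o)@l,[2,50,98]),"zmax",np.percentile(R[:,2],97))
```

```text
top yellow n 632 dir 0.9776926 0.21004093 c 0.552737 0.16916345 zmax 0.10414894080948403 median [0.55187827 0.16953007 0.08989597]
-0.08 z25/50 [0.0484 0.0497 0.0536] w [-0.076  0.067]
-0.06 z25/50 [0.0522 0.0532 0.0569] w [-0.076  0.067]
-0.04 z25/50 [0.0553 0.0564 0.06  ] w [-0.077  0.067]
-0.02 z25/50 [0.0587 0.0601 0.065 ] w [-0.077  0.068]
0.0 z25/50 [0.0622 0.0637 0.068 ] w [-0.078  0.067]
0.02 z25/50 [0.0657 0.067  0.0716] w [-0.078  0.067]
0.04 z25/50 [0.0693 0.0707 0.0756] w [-0.077  0.068]
0.06 z25/50 [0.0678 0.0689 0.0736] w [-0.076  0.067]
0.08 z25/50 [0.0626 0.0638 0.0684] w [-0.076  0.067]
0.1 z25/50 [0.0576 0.0588 0.0633] w [-0.076  0.068]
pipe n 657 med [ 0.63997381 -0.05493588  0.08866342] zmax 0.0947946194168304 s [-0.13087097 -0.10692262 -0.08509909] w [-0.08085352 -0.04250957 -0.00747837]
red n 539 s [-0.12943772 -0.10666147 -0.08696748] w [0.00713014 0.03587125 0.06462761] zmax 0.09485169010436738
side yellow n 746 dir 0.9783743 0.20684224 c 0.55071765 0.16706508 zmax 0.10021241817992373 median [0.54671862 0.16693776 0.08127953]
-0.08 z25/50 [0.063  0.0637 0.0691] w [0.07  0.075]
-0.06 z25/50 [0.0516 0.0654 0.0707] w [-0.081  0.073]
-0.04 z25/50 [0.0532 0.0547 0.0728] w [-0.08   0.073]
-0.02 z25/50 [0.0568 0.0581 0.0747] w [-0.079  0.073]
0.0 z25/50 [0.0606 0.0617 0.0795] w [-0.08   0.073]
0.02 z25/50 [0.0636 0.0651 0.083 ] w [-0.08   0.073]
0.04 z25/50 [0.0671 0.0683 0.086 ] w [-0.079  0.073]
0.06 z25/50 [0.0655 0.0668 0.0842] w [-0.079  0.061]
0.08 z25/50 [0.0607 0.0619 0.0804] w [-0.079  0.059]
0.1 z25/50 [0.0557 0.0569 0.0607] w [-0.08   0.048]
pipe n 555 med [ 0.63868833 -0.07046066  0.07923314] zmax 0.09098539586589867 s [-0.13333891 -0.12379473 -0.0709606 ] w [-0.07912731 -0.03850276 -0.00271078]
red n 537 s [-0.13296131 -0.120182   -0.08843686] w [0.00682425 0.04424309 0.06663012] zmax 0.09121444705703448
```

The ramp direction is d=(-0.209, 0.978). The bare pipe centre is about (0.641, -0.054, 0.0675), which fits the nominal geometry. I'll approach to a hover behind the foot in five equal calls, with the fingers partly closed.

Request:
carry_out(
  motion=[
    [[0.115,-0.165,0,0,0,-0.019,0.3],[0.23,-0.33,0,0,0,-0.038,0.3],[0.344,-0.496,0,0,0,-0.056,0.3],[0.459,-0.662,0,0,0,-0.075,0.3],[0.574,-0.827,0,0,0,-0.094,0.3]],
  ],
  grip_force=30,
)

```text
clock: 1.8
tool_pos: [0.3108, 0.3772, 0.2314]
eef_rot: [[-0.82, 0.572, 0.0], [0.572, 0.82, 0.0], [-0.0, 0.0, -1.0]]
ft_force: [0.8, 0.6, -0.3]
opening: 0.0298
gripper_force: 0.0
```

Request:
carry_out(
  motion=[
    [[0.115,-0.165,0,0,0,-0.019,0.3],[0.23,-0.33,0,0,0,-0.038,0.3],[0.344,-0.496,0,0,0,-0.056,0.3],[0.459,-0.662,0,0,0,-0.075,0.3],[0.574,-0.827,0,0,0,-0.094,0.3]],
  ],
)

```text
clock: 2.3
tool_pos: [0.3969, 0.2531, 0.2314]
eef_rot: [[-0.699, 0.715, 0.0], [0.715, 0.699, 0.0], [-0.0, 0.0, -1.0]]
ft_force: [0.8, 0.7, 0.1]
opening: 0.0299
gripper_force: 0.0
```

Request:
carry_out(
  motion=[
    [[0.115,-0.165,0,0,0,-0.019,0.3],[0.23,-0.33,0,0,0,-0.038,0.3],[0.344,-0.496,0,0,0,-0.056,0.3],[0.459,-0.662,0,0,0,-0.075,0.3],[0.574,-0.827,0,0,0,-0.094,0.3]],
  ],
)

```text
clock: 2.8
tool_pos: [0.4831, 0.129, 0.2314]
eef_rot: [[-0.553, 0.834, 0.0], [0.834, 0.553, 0.0], [-0.0, 0.0, -1.0]]
ft_force: [-0.2, 0.4, 0.1]
opening: 0.0296
gripper_force: 0.0
```

Request:
carry_out(
  motion=[
    [[0.115,-0.165,0,0,0,-0.019,0.3],[0.23,-0.33,0,0,0,-0.038,0.3],[0.344,-0.496,0,0,0,-0.056,0.3],[0.459,-0.662,0,0,0,-0.075,0.3],[0.574,-0.827,0,0,0,-0.094,0.3]],
  ],
)

```text
clock: 3.3
tool_pos: [0.5692, 0.0049, 0.2313]
eef_rot: [[-0.387, 0.922, 0.0], [0.922, 0.387, 0.0], [-0.0, 0.0, -1.0]]
ft_force: [1.0, 0.8, -0.1]
opening: 0.0297
gripper_force: 0.0
```

Request:
carry_out(
  motion=[
    [[0.115,-0.165,0,0,0,-0.019,0.3],[0.23,-0.33,0,0,0,-0.038,0.3],[0.344,-0.496,0,0,0,-0.056,0.3],[0.459,-0.662,0,0,0,-0.075,0.3],[0.574,-0.827,0,0,0,-0.094,0.3],[0.574,-0.827,0,0,0,-0.094,0.3]],
  ],
)

```text
clock: 3.9
tool_pos: [0.6555, -0.1209, 0.2303]
eef_rot: [[-0.206, 0.979, -0.001], [0.979, 0.206, -0.0], [-0.0, -0.001, -1.0]]
ft_force: [0.4, 0.1, -0.4]
opening: 0.0296
gripper_force: 0.0
```

Request:
carry_out(
  motion=[
    [[0,0,-0.2,0,0,0,0.3],[0,0,-0.4,0,0,0,0.3],[0,0,-0.6,0,0,0,0.3],[0,0,-0.75,0,0,0,0.3],[0,0,-0.86,0,0,0,0.3],[0,0,-0.86,0,0,0,0.3]],
  ],
)

```text
clock: 4.5
tool_pos: [0.6537, -0.1175, 0.1001]
eef_rot: [[-0.21, 0.978, -0.003], [0.978, 0.21, 0.001], [0.002, -0.003, -1.0]]
ft_force: [-0.0, 0.1, -0.2]
opening: 0.03
gripper_force: 0.0
```

Request:
carry_out(
  motion=[
    [[0,0,-0.1,0,0,0,0.3],[0,0,-0.2,0,0,0,0.3],[0,0,-0.29,0,0,0,0.3],[0,0,-0.29,0,0,0,0.3]],
  ],
)

```text
clock: 4.9
tool_pos: [0.6536, -0.1178, 0.0562]
eef_rot: [[-0.209, 0.978, -0.003], [0.978, 0.209, 0.001], [0.002, -0.003, -1.0]]
ft_force: [-0.1, 0.7, -0.8]
opening: 0.0302
gripper_force: 0.0
```

Run:
```python
from h import *
a=[]
for n,(u,v) in(("top",(350,215)),("side",(360,250))):
    f=eyes.snapshot(n)["frame"][v-60:v+60,u-70:u+70];a.append(cv2.resize(f,(400,343),interpolation=cv2.INTER_CUBIC))
cv2.imwrite("pics/b.png",np.hstack(a)[...,::-1]);s=sense();print(s["tool_pos"],s["ft_force"],s["clock"])
```

```text
[ 0.65469852 -0.1180155   0.05864296] [-0.82969801  0.49825643  0.49980459] 5.0
```

View pics/b.png

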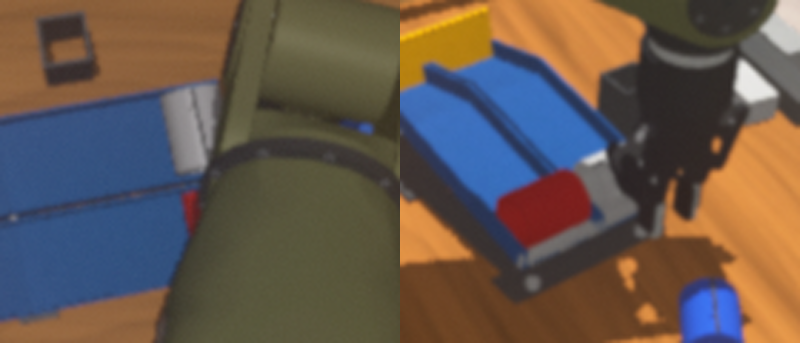

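Fingers are down behind the pipe, seen at crop px (655-690, 205), clear of the foot bar and in line with the lane. Next: a slow approach to contact.

Request:
carry_out(
  motion=[
    [[-0.007,0.033,0,0,0,0,0.3],[-0.014,0.065,0,0,0,0,0.3],[-0.021,0.098,0,0,0,0,0.3],[-0.028,0.13,0,0,0,0,0.3],[-0.033,0.156,0,0,0,0,0.3],[-0.038,0.176,0.001,0,0,0,0.3],[-0.042,0.196,0.003,0,0,0,0.3],[-0.046,0.215,0.006,0,0,0,0.3],[-0.05,0.235,0.01,0,0,0,0.3],[-0.054,0.254,0.014,0,0,0,0.3]],
  ],
)

```text
clock: 6.0
tool_pos: [0.6465, -0.0798, 0.061]
eef_rot: [[-0.209, 0.978, 0.0], [0.978, 0.209, -0.0], [-0.0, 0.0, -1.0]]
ft_force: [0.5, -1.0, -0.1]
opening: 0.0295
gripper_force: 0.8
```

Run:
```python
from h import *
a=[]
for n,(u,v) in(("top",(350,215)),("side",(360,250))):
    p=eyes.snapshot(n);f=p["frame"][v-60:v+60,u-70:u+70];a.append(cv2.resize(f,(400,343),interpolation=cv2.INTER_CUBIC))
cv2.imwrite("pics/c.png",np.hstack(a)[...,::-1]);s=sense();print(s["tool_pos"],s["ft_force"],s["clock"])
```

```text
[ 0.64651121 -0.0794961   0.0609602 ] [ 0.04794653 -0.0740476   0.67085193] 6.1
```

View pics/c.png

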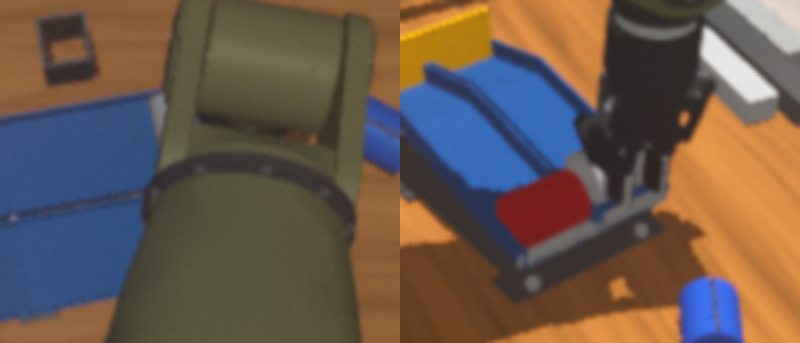

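The pipe is rolling ahead of the fingers in the side crop at px (590,170). The red one hasn't moved. I'll continue up the lane.

Request:
carry_out(
  motion=[
    [[-0.006,0.029,0.005,0,0,0,0.3],[-0.013,0.059,0.011,0,0,0,0.3],[-0.019,0.088,0.016,0,0,0,0.3],[-0.025,0.117,0.021,0,0,0,0.3],[-0.031,0.147,0.026,0,0,0,0.3],[-0.038,0.176,0.032,0,0,0,0.3],[-0.044,0.205,0.037,0,0,0,0.3],[-0.05,0.235,0.042,0,0,0,0.3],[-0.056,0.264,0.048,0,0,0,0.3],[-0.063,0.293,0.053,0,0,0,0.3],[-0.069,0.323,0.058,0,0,0,0.3],[-0.075,0.352,0.063,0,0,0,0.3],[-0.082,0.381,0.069,0,0,0,0.3],[-0.088,0.411,0.074,0,0,0,0.3],[-0.094,0.44,0.079,0,0,0,0.3],[-0.1,0.469,0.085,0,0,0,0.3],[-0.107,0.499,0.09,0,0,0,0.3],[-0.113,0.528,0.095,0,0,0,0.3],[-0.119,0.557,0.1,0,0,0,0.3],[-0.125,0.587,0.106,0,0,0,0.3]],
  ],
)

```text
clock: 8.1
tool_pos: [0.6277, 0.0085, 0.0768]
eef_rot: [[-0.209, 0.978, 0.0], [0.978, 0.209, 0.0], [0.0, 0.0, -1.0]]
ft_force: [-0.5, -1.5, 0.8]
opening: 0.0299
gripper_force: 0.8
```

Run:
```python
from h import *
a=[]
for n,(u,v) in(("top",(310,215)),("side",(340,235))):
    p=eyes.snapshot(n);f=p["frame"][v-60:v+60,u-70:u+70];a.append(cv2.resize(f,(400,343),interpolation=cv2.INTER_CUBIC))
    print([(np.round(d["at"],3),d["score"]) for d in eyes.tip_of("pipe_center",p)])
cv2.imwrite("pics/d.png",np.hstack(a)[...,::-1]);s=sense();print(s["tool_pos"],s["ft_force"],s["clock"])
```

```text
[(array([ 0.649, -0.206,  0.027]), 0.68), (array([0.621, 0.04 , 0.082]), 0.43)]
[(array([ 0.645, -0.209,  0.024]), 0.88), (array([0.622, 0.043, 0.083]), 0.52), (array([ 0.444,  0.059, -0.   ]), 0.32)]
[0.62772367 0.00832471 0.07668072] [-0.29059968 -0.46137907  0.37679127] 8.3
```

View pics/d.png

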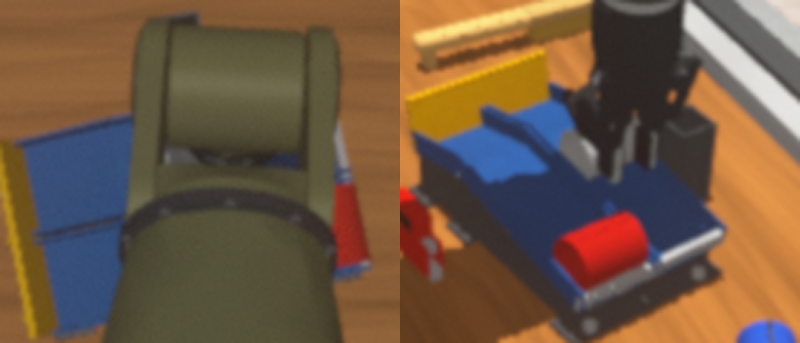

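The pipe is square in its lane ahead of the fingertips, at crop px (580,150), and the red one is still at the foot. Now push over the crest, slowly.

Request:
carry_out(
  motion=[
    [[-0.006,0.026,0.005,0,0,0,0.3],[-0.011,0.052,0.009,0,0,0,0.3],[-0.017,0.078,0.014,0,0,0,0.3],[-0.022,0.104,0.019,0,0,0,0.3],[-0.028,0.13,0.024,0,0,0,0.3],[-0.033,0.156,0.028,0,0,0,0.3],[-0.039,0.183,0.033,0,0,0,0.3],[-0.045,0.209,0.038,0,0,0,0.3],[-0.05,0.235,0.042,0,0,0,0.3],[-0.056,0.261,0.047,0,0,0,0.3],[-0.061,0.287,0.052,0,0,0,0.3],[-0.067,0.313,0.056,0,0,0,0.3],[-0.072,0.339,0.061,0,0,0,0.3],[-0.078,0.365,0.064,0,0,0,0.3],[-0.084,0.391,0.065,0,0,0,0.3],[-0.089,0.417,0.065,0,0,0,0.3],[-0.095,0.443,0.065,0,0,0,0.3],[-0.1,0.469,0.065,0,0,0,0.3],[-0.104,0.485,0.065,0,0,0,0.3],[-0.104,0.485,0.065,0,0,0,0.3]],
  ],
)

```text
clock: 10.3
tool_pos: [0.6121, 0.0812, 0.0865]
eef_rot: [[-0.21, 0.978, -0.0], [0.978, 0.21, 0.0], [0.0, -0.0, -1.0]]
ft_force: [-0.5, -0.6, -0.4]
opening: 0.0306
gripper_force: 0.0
```

Run:
```python
from h import *
a=[]
for n,(u,v) in(("top",(290,215)),("side",(340,235))):
    p=eyes.snapshot(n);f=p["frame"][v-60:v+60,u-70:u+70];a.append(cv2.resize(f,(400,343),interpolation=cv2.INTER_CUBIC))
    print([(np.round(d["at"],3),d["score"]) for d in eyes.tip_of("pipe_center",p)])
cv2.imwrite("pics/e.png",np.hstack(a)[...,::-1]);s=sense();print(s["tool_pos"],s["ft_force"],s["clock"])
```

```text
[(array([0.598, 0.151, 0.083]), 0.63), (array([0.584, 0.04 , 0.064]), 0.6), (array([ 0.562, -0.072,  0.064]), 0.57), (array([ 0.645, -0.207,  0.025]), 0.55)]
[(array([ 0.645, -0.209,  0.023]), 0.84), (array([0.599, 0.153, 0.08 ]), 0.72)]
[0.61223698 0.08073277 0.08652774] [ 0.43217535 -0.25506617  0.02512719] 10.5
```

View pics/e.png

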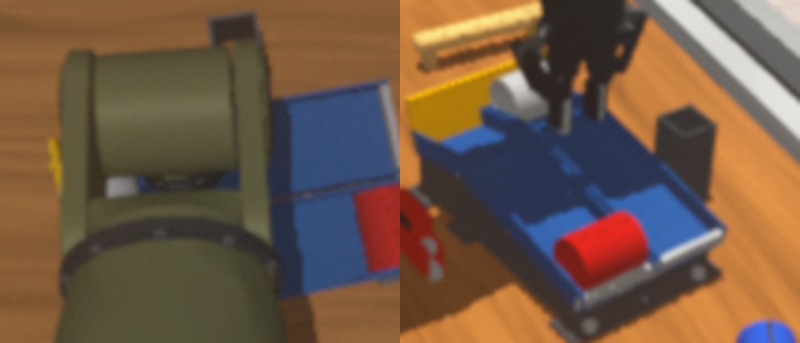

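The pipe has settled at (0.598, 0.152, 0.081) against the expected (0.597, 0.1525, 0.082). Next: back off, lift and clear the ramp.

Request:
carry_out(
  motion=[
    [[0.01,-0.05,0.05,0,0,0,0.3],[0.02,-0.1,0.2,0,0,0,0.3],[0.02,-0.1,0.4,0,0,0,0.3],[0.02,-0.1,0.6,0,0,0,0.3],[0.02,-0.1,0.8,0,0,0,0.3],[0.02,-0.1,1.0,0,0,0,0.3]],
  ],
)

```text
clock: 11.1
tool_pos: [0.6152, 0.0652, 0.2385]
eef_rot: [[-0.209, 0.978, 0.001], [0.978, 0.209, -0.0], [-0.0, 0.001, -1.0]]
ft_force: [0.4, 0.2, -0.8]
opening: 0.0296
gripper_force: 0.0
```

Request:
carry_out(
  motion=[
    [[-0.2,-0.2,0,0,0,0,0.3],[-0.4,-0.4,0,0,0,0,0.3],[-0.6,-0.6,0,0,0,0,0.3],[-0.8,-0.8,0,0,0,0,0.3],[-1,-1,0,0,0,0,0.3],[-1,-1,0,0,0,0,0.3]],
  ],
)

```text
clock: 11.7
tool_pos: [0.4629, -0.0869, 0.2375]
eef_rot: [[-0.206, 0.979, 0.001], [0.979, 0.206, -0.001], [-0.001, 0.001, -1.0]]
ft_force: [-0.3, -0.8, -0.6]
opening: 0.0294
gripper_force: 0.0
```

Request:
carry_out(
  motion=[
    [[-0.1,-0.2,0,0,0,0,0.3],[-0.2,-0.4,0,0,0,0,0.3],[-0.2,-0.6,0,0,0,0,0.3],[-0.2,-0.8,0,0,0,0,0.3],[-0.2,-1,0,0,0,0,0.3],[-0.2,-1,0,0,0,0,0.3],[-0.2,-1,0,0,0,0,0.3]],
  ],
)

```text
clock: 12.4
tool_pos: [0.4352, -0.2344, 0.2367]
eef_rot: [[-0.208, 0.978, 0.0], [0.978, 0.208, 0.0], [0.0, 0.0, -1.0]]
ft_force: [0.1, 0.2, -0.3]
opening: 0.0296
gripper_force: 0.0
```

Run:
```python
from h import *
for n in("top","side"):
    p=eyes.snapshot(n);cv2.imwrite(f"pics/{n}9.png",p["frame"][...,::-1])
    for q in("pipe_center","redpipe_center","magnet","squaretube"):
        print(n,q,[(np.round(d["at"],3).tolist(),round(d["score"],2)) for d in eyes.tip_of(q,p)])
```

```text
top pipe_center [([0.645, -0.208, 0.027], 0.95), ([0.595, 0.153, 0.083], 0.82)]
top redpipe_center [([0.561, -0.073, 0.069], 0.67)]
top magnet [([0.447, 0.066, 0.003], 0.61)]
top squaretube [([0.711, 0.052, -0.002], 0.71)]
side pipe_center [([0.646, -0.209, 0.021], 0.9), ([0.561, -0.072, 0.067], 0.27), ([0.456, -0.381, 0.001], 0.24)]
side redpipe_center [([0.565, -0.07, 0.066], 0.84)]
side magnet [([0.447, 0.061, 0.002], 0.96)]
side squaretube [([0.709, 0.048, 0.002], 0.73)]
```

View pics/top9.png

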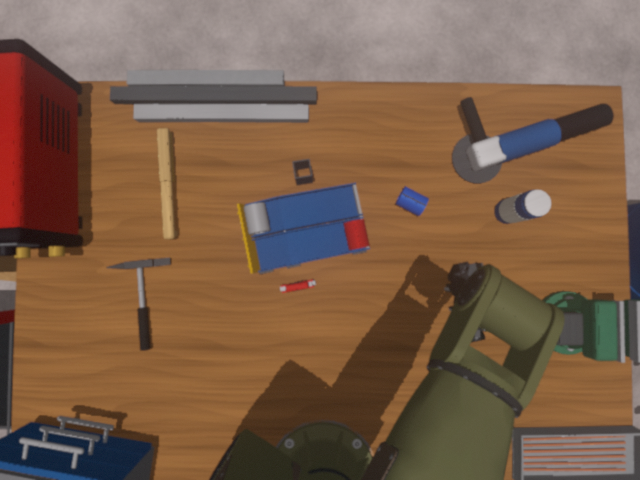

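The bare pipe rests against the stop at px (257,218). The red one is still at (356,235), nothing else has moved, and the hand is clear.

```bash
python3 -c "from bench import sign_off; print(sign_off())"
```

```text
the job is handed in; nothing more can be done
None
```

The bare steel offcut was rolled up its lane and over the crest and now sits against the yellow stop, with the red offcut and everything else unmoved, the hand clear, and the job handed in at about 12.5 s.

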